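Seat the retaining clip in the groove of a roller's axle pin

ROBOT

A 6-joint arm with a two-finger parallel gripper is mounted at the origin on a cart in front of the work surface, level with it; the furniture and walls round the work are solid. World frame = base frame: x ahead of the robot, y to its left, z up, the work surface at z = 0. Lengths are in m, angles in rad, forces in N, time in s.
With the tool pointing down it reaches from about 0.225 to 0.875 m from the base axis. Payload 3.4 kg.
Tool frame: the origin (TCP) lies midway between the tips of the shut fingers; the grasp point (between the pads) lies 19 mm behind it (manip.pinch_z is the distance from the TCP to the grasp point, in m); z points along the fingers, y is the line along which they close (so a half turn about z gives the same grasp; the last joint's range is limited). The gripper opens to 85 mm and grips with 20 to 120 N. Pads are 22 mm wide; open, the fingers measure 114 mm over their backs; the gripper's body (76 mm by 85 mm) begins 54 mm behind the grasp point. The pads swing forward as they close: fully open they stand 13 mm farther back than shut.
Start: joints at [1.079, 0.276, 1.505, -0, 1.361, -0.121], TCP at [0.208, 0.536, 0.231] pointing down, gripper open.
Joint ranges: [-2.89, 2.89], [-0.75, 2.08], [0.22, 2.7], [-1.18, 4.32], [0.11, 2.71], [-2.7, 2.7]. Speed limits (rad/s): [2.57, 2.57, 3.14, 3.14, 3.14, 3.14].

INTERFACE

Orientations are given as a unit quaternion [w, x, y, z].
In Python, from rig import manip gives the robot as it stands.
- The arm moves only by the tool carry_out, never from a script. Its arguments are lists of equal length, an entry for each row: "delta_pos": the shift along the tool's x, y, z scaled (see below), a list of three; "turn": the turn, a rotation vector about the tool's x, y, z scaled (see below), a list of three; "claw": the closure, from -1 (fully open) to 1 (shut). A call has 1 to 12 rows; each row is the pose to reach, as a shift and turn from the pose commanded when the call began, along the tool's axes at that moment; what a row does not reach only later rows make up. The controller multiplies each number of a shift by 400 mm and each number of a turn by 30 degrees. A row lasts 1/10 s, in which the tool goes at most 50 mm and 8.59 degrees, less where a joint would pass 70% of its speed; a pose out of reach is approached as far as the arm can. A call with a number of a shift or a turn outside -1 to 1 is refused whole. A call with a gripper value outside its range is refused whole. The fingers move at their own pace and stop on an object; "force" is the grip in N (left out, the last holds). Time passes only in rows, so rows that repeat a pose let the fingers close. It gives the time, the measured TCP pose, the force, the opening and the grip force at its end, in the units of the state.
- manip.get_state(): the state, without advancing time (a new reading comes with each control period).
- manip.get_image(name): name is "scene" or "top"; returns a dict with "image" (400x640x3 uint8, red, green, blue), "z_map" (400x640 float32, m along the optical axis (not along the pixel's ray), 0 where there is no reading), "fx", "fy", "cx", "cy" (pixels), "world_to_cam" (4x4, takes a point from world to camera coordinates). Camera axes: x right, y down, z forward; pixel columns grow to the right and rows downward; lengths in m; the calibration is good to about 2 mm. A picture is of the moment at which its call begins.
- manip.sign_off(): hands the job in; it is judged then, once.
Trained networks look in the newest picture that a camera, given by its name, has taken for a name from the list of things; names that differ only in an ending like _2 or _b are one class to them, and where a whole thing is asked for, a point or a joint stands for the part that bears it (a point fixed in the world has none). Each returns a list of dicts, best first, with "score" (0 to 1); they miss things now and then, are a little off and sometimes report something else, mostly with a low value. They report only what shows in the picture. A call takes as long as a camera call. They do not tell look-alikes from the thing itself.
- manip.spot_in(camera, query): "point" ([x, y, z] in m, in world coordinates, good to about 4 mm: the middle of the surface that is visible of it).
- manip.place_of(camera, query): "point" ([x, y, z] in m, in world coordinates, good to about 4 mm: a listed point, or the origin of a listed thing).
The state is a dict: "clock": time; "qpos": joint angles; "qd": joint speeds; "effort": joint torques, N m; "position": TCP position; "ee_rot": TCP orientation; "contact_force": force on the tool from outside, world axes, zero at the start; "moment": the same for the moment, N m; "width": finger opening in m; "gripper_force": force on a finger pad.
Only numpy, scipy, OpenCV 4.12 (cv2) and the standard library are available. Lean on these libraries where they do the work, as an engineer would, in place of code of your own. Each camera call takes 0.05 s, during which the arm holds its last target. There are 200 camera calls.

TASK

Draw the yellow-handled retaining clip out of the wooden block, find the groove in the projecting end of the roller's axle pin by feel, and push the clip straight down over the pin until it snaps fully home in the groove, then let go of it. The groove's exact place along the pin is not known, so search with a light touch and do not force the clip (never more than about 25 N on the pin or fork); leave the loose tins and the spanner where they are.

Things in the scene. Friction and masses are not known exactly. Their poses are not given: they have to be found in the camera images.
- clip_grip (a point): Centre of the clip's upright yellow handle, a blade 10 mm thick (this point's y), 24 mm wide (x), from 20 mm above this point to 24 mm below it. Under it a yellow collar 34 x 14 mm, underside 30 mm below this point, at first resting on the wooden block; below that two steel prongs 5 mm thick, their ends 52.7 mm below this point. z points up along the handle. Clip about 60 g.
- clip_eye (a point): Centre of the eye between the clip's prongs, 44 mm straight below clip_grip, same axes; on the pin's axis when the clip is home. Prongs are 15 mm apart inside and open at the bottom; each has a wedge-shaped inward bump 6.2 mm below this point, 10.4 mm free gap between bumps. The prongs spring apart along x, up to 2.5 mm each, 1 N preload and 2 N per mm. The eye's roof is 7 mm above this point.
- pin_ref (a point): Mean place of the groove, on the axle pin's level axis, 50 mm above the bench. y runs along the pin towards the roller (free end at -y), z up. The groove's middle lies anywhere within 10 mm of here along y; the pin is tight and stays put. Pin 24 mm thick; groove 7 mm wide, its core 14 mm thick; 21 mm more of full pin beyond it. The clip goes on from above, its y along the pin, either way round.
- clip_block: Fixed wooden block 90 x 74 mm, 30 mm high, with three slots, 24 mm apart along its y; the clip stands in the middle one, its prongs 22.7 mm deep. Origin at the centre of the underside; z up. The other two slots are empty.
- fork: Blue roller fork with base plate (84 x 66 x 8 mm), black roller and steel axle pin, fixed to the bench. Origin under its centre, axes as pin_ref. Cheek face 26 mm from pin_ref, its top 16.5 mm and the roller's 20.5 mm above the axis. Beside the groove the clip stops on the pin with clip_eye about 17 mm above the axis; over the groove it first touches at about 11 mm and snaps home under 5 to 14 N.
- clip: The clip as a whole. Origin 10 mm below clip_eye, same axes.
- tin_1: Loose grey tin without lid, about 64 mm wide and 88 mm high, at the back of the bench: a bystander. Origin under its centre.
- tin_3: Loose grey tin, about 62 mm wide and 84 mm high, at the back of the bench: a bystander. Origin under its centre.
- spanner_17: Loose steel spanner, 183 mm long, lying on the left of the bench: a bystander. Origin under its centre.
Things that resemble listed ones, but are neither listed nor needed, are in the scene too. Of the things shaped like the clip, the yellow one is meant.

How it is judged:
By the outcome, as a careful person would: the job done as asked, in the order asked, and still so for the second after the job is handed in, with the robot touching nothing.
It also fails if it takes over 64 s, if anything falls off the work surface, if the arm or the gripper's body presses on something with over 40 N, if the wrist force passes 120 N, or if a joint passes its speed limit or range.

## Working session

There is one attempt and no reset: what is moved stays moved. The work goes in short steps, Python scripts to look and compute and a tool call to move; the robot and the scene stay as the last step left them, time stands still between calls to the robot, and variables do not carry over. Pictures are saved under pics/ and viewed, at most 10 in all, crops included, and the job is handed in when it is done.

Besides the shell and the picture viewer there is one more tool, called by a JSON object that holds its "method" and its "body", one argument or row to a line. carry_out: Moves the arm, as the interface text tells. Shifts and turns lie within -1 to 1; 1 stands for 400 mm of shift or 30 degrees of turn. Its arguments: {"type":"object","properties":{"delta_pos":{"type":"array","items":{"type":"array","items":{"type":"number","minimum":-1,"maximum":1}}},"turn":{"type":"array","items":{"type":"array","items":{"type":"number","minimum":-1,"maximum":1}}},"claw":{"type":"array","items":{"type":"number"}},"force":{"type":"number"}},"required":["delta_pos","turn","claw"]}

```bash
mkdir -p pics; ls; python3 - <<'E'
from rig import manip
import cv2,numpy as np
ims=[]
for c in("scene","top"):
    d=manip.get_image(c); np.save(f"/tmp/{c}.npy",d,allow_pickle=True)
    cv2.imwrite(f"pics/{c}0.png",d["image"][:,:,::-1])
    for q in("clip_grip","clip_eye","pin_ref","clip_block","fork","clip"):
        print(c,q,[(np.round(r["point"],4).tolist(),round(r["score"],2)) for r in manip.place_of(c,q)][:4])
s=manip.get_state();print(s, manip.pinch_z)
E
```

```text
pics
scene clip_grip [([0.4963, -0.2002, 0.0621], 0.74), ([0.3887, -0.2233, 0.0542], 0.65), ([0.4822, -0.1009, 0.0523], 0.5)]
scene clip_eye [([0.4847, -0.1008, 0.0095], 0.78), ([0.4924, -0.1992, 0.0172], 0.49)]
scene pin_ref [([0.5255, 0.0117, 0.0488], 0.6)]
scene clip_block [([0.4942, -0.2035, 0.0024], 0.91), ([0.4759, 0.2968, -0.0015], 0.21)]
scene fork [([0.5203, 0.0578, 0.0017], 0.77)]
scene clip [([0.388, -0.222, -0.003], 0.85), ([0.4933, -0.1959, 0.0062], 0.73), ([0.4829, -0.0988, -0.0062], 0.65)]
top clip_grip [([0.4975, -0.2013, 0.0584], 0.69), ([0.4713, -0.1038, 0.0505], 0.63), ([0.3695, -0.2152, 0.0493], 0.49)]
top clip_eye [([0.4938, -0.2023, 0.0206], 0.63), ([0.3842, -0.2216, 0.0129], 0.55), ([0.4821, -0.101, 0.0039], 0.42)]
top pin_ref [([0.5288, 0.0128, 0.0529], 0.73), ([0.4945, -0.2019, 0.0187], 0.5)]
top clip_block []
top fork [([0.5185, 0.0575, 0.0002], 0.85)]
top clip [([0.4801, -0.1053, -0.0003], 0.67), ([0.4952, -0.2004, 0.0569], 0.66), ([0.3906, -0.2227, 0.0032], 0.5), ([0.494, -0.1999, 0.0044], 0.43)]
{'clock': 0.7, 'qpos': array([ 1.07900588e+00,  2.75875067e-01,  1.50486969e+00, -1.20739910e-05,
        1.36071400e+00, -1.20994856e-01]), 'qd': array([ 0.0003043 , -0.0012045 , -0.00089543,  0.00091852,  0.00065896,
       -0.00048943]), 'effort': array([-2.91266306e-04, -4.16503787e+01, -2.46048617e+01, -1.75198024e-04,
        2.83205300e-04, -8.47802681e-06]), 'position': array([0.20838078, 0.53595593, 0.23135435]), 'ee_rot': array([2.58223664e-05, 1.84336289e-01, 9.82863230e-01, 6.20493851e-05]), 'contact_force': array([ 0.10413241, -0.10176464, -0.39050127]), 'moment': array([-0.03619605, -0.03858648,  0.02227003]), 'gripper_force': 0.0, 'width': 0.08565708441961443} 0.0187
```

View pics/scene0.png

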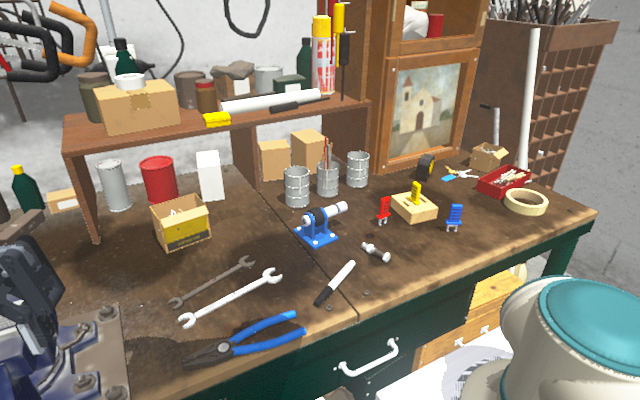

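View pics/top0.png

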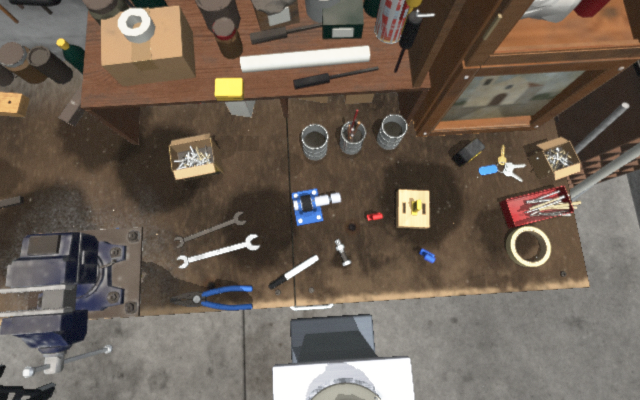

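The scene view shows the yellow clip in the block at about (416,195), with red and blue look-alikes at (384,210) and (455,215). The fork is at (315,235) and its pin points right to (345,208). The top view agrees: block (413,208), pin running (315–340,199). Next I'll measure yaw and refine the positions.

```bash
cat > h.py <<'E'
import numpy as np,cv2
def cloud(d):
    z=d["z_map"];v,u=np.mgrid[:400,:640]
    p=np.stack([(u-d["cx"])/d["fx"]*z,(v-d["cy"])/d["fy"]*z,z,np.ones_like(z)],-1)
    w=p@np.linalg.inv(d["world_to_cam"]).T
    w[z==0]=9
    return w[...,:3]
def box(w,lo,hi): return np.all((w>lo)&(w<hi),-1)
def rect(p):
    r=cv2.minAreaRect((p[:,:2]*1000).astype(np.float32)); return [np.round(a,1) for a in r]
E
python3 - <<'E'
from h import *
for c in("scene","top"):
    d=np.load(f"/tmp/{c}.npy",allow_pickle=True).item(); w=cloud(d); hsv=cv2.cvtColor(d["image"],cv2.COLOR_RGB2HSV)
    print(c,"cam",np.round(np.linalg.inv(d["world_to_cam"])[:3,3],3),d["fx"])
    yel=box(w,[.44,-.26,.034],[.56,-.15,.12])
    p=w[yel]; print("clip",len(p),p.min(0),p.max(0),rect(p), rect(p[p[:,2]>.05]) if (p[:,2]>.05).sum()>3 else 0)
    p=w[box(w,[.43,-.28,.022],[.57,-.13,.034])]; print("block",len(p),np.median(p[:,2]),rect(p))
    p=w[box(w,[.5,-.03,.053],[.56,.022,.075])]; print("pin",len(p),p.min(0),p.max(0),rect(p))
    if len(p)>10:
        l=cv2.fitLine(p[:,:2].astype(np.float32),cv2.DIST_HUBER,0,.01,.01).ravel(); print("line",l,np.degrees(np.arctan2(l[0],l[1])))
    p=w[box(w,[.45,0,.004],[.6,.12,.014])]; print("base",len(p),rect(p))
    p=w[box(w,[.45,0.02,.03],[.6,.12,.08])]; print("fork",len(p),p.min(0),p.max(0),rect(p))
    img=cv2.resize(d["image"][:,:,::-1][(slice(160,250),slice(280,440)) if c=="top" else (slice(170,260),slice(285,485))],None,fx=4,fy=4,interpolation=cv2.INTER_CUBIC)
    cv2.imwrite(f"pics/{c}crop.png",img)
a=cv2.imread("pics/topcrop.png");b=cv2.imread("pics/scenecrop.png")[:230];
b=cv2.imread("pics/scenecrop.png")[:230,:640]
cv2.imwrite("pics/crops.png",np.vstack([a,b]))
E
```

```text
scene cam [-0.104  0.395  0.513] 387.0450691410695
clip 174 [ 0.47545883 -0.20740333  0.03407343] [ 0.51042546 -0.19411199  0.08053621] [array([ 492.9, -200.7]), array([12.6, 34.9]), np.float64(87.4)] [array([ 491.6, -200.1]), array([10.7, 26. ]), np.float64(80.0)]
block 616 0.029356289785739897 [array([ 492. , -201.7]), array([76.6, 93.1]), np.float64(83.4)]
pin 118 [ 0.50953071 -0.02383008  0.05302406] [0.53309663 0.0219972  0.0626257 ] [array([521.7,  -0.7]), array([19.8, 45.5]), np.float64(6.8)]
line [ 0.1033167  -0.9946485   0.5187516  -0.00617956] 174.06981
base 484 [array([515.9,  58.1]), array([84.9, 65.7]), np.float64(8.2)]
fork 489 [0.49470793 0.02002502 0.03051002] [0.53168622 0.08886692 0.07075927] [array([513.1,  54.5]), array([68.8, 36.9]), np.float64(89.6)]
top cam [0.346 0.038 0.907] 367.4020482785369
clip 117 [ 0.47641291 -0.23578886  0.03407641] [ 0.52653084 -0.18001871  0.08186165] [array([ 509.1, -203.1]), array([34.1, 65.9]), np.float64(55.4)] [array([ 491.8, -198.2]), array([ 8.9, 22.7]), np.float64(85.3)]
block 967 0.029540691985170175 [array([ 492.3, -199.2]), array([74. , 90.2]), np.float64(83.5)]
pin 152 [ 0.51070186 -0.02143503  0.0530053 ] [0.53580184 0.02168612 0.06391443] [array([523.2,   1. ]), array([22. , 43.9]), np.float64(6.8)]
line [ 1.6484958e-01 -9.8631871e-01  5.2251214e-01  6.5207825e-04] 170.51149
base 503 [array([524.1,  52. ]), array([ 93. , 147.8]), np.float64(86.1)]
fork 399 [0.49538808 0.02050651 0.03137247] [0.53557867 0.09019213 0.07351284] [array([515.1,  55.8]), array([68.7, 40.2]), np.float64(86.8)]
```

View pics/crops.png

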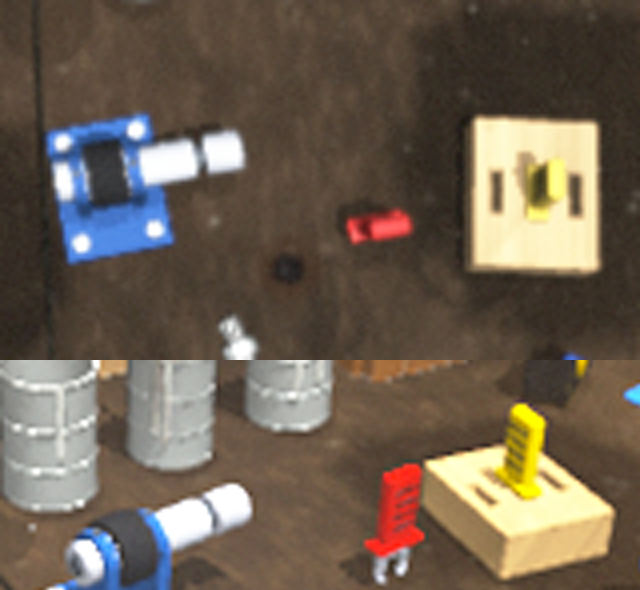

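The lower crop shows the groove as a dark band about two thirds along the pin, at about (203,160) in the top crop. The yellow clip stands in the middle slot, with yaw about −6.5°. I'll locate the dark band as a first guess and work out the first moves.

```bash
cat >> h.py <<'E'
from scipy.spatial.transform import Rotation as R
def plan(s,target,ydeg):
    q=s["ee_rot"];r=R.from_quat([q[1],q[2],q[3],q[0]])
    a=np.radians(ydeg);y=np.array([np.cos(a),np.sin(a),0]);z=np.array([0,0,-1.]);x=np.cross(y,z)
    t=R.from_matrix(np.stack([x,y,z],1))
    print("pos",np.round(s["position"],4),"shift",np.round(r.inv().apply(np.array(target)-s["position"])/.4,4),"turn",np.round(np.degrees((r.inv()*t).as_rotvec())/30,4))
E
python3 - <<'E'
from h import *
from rig import manip
s=manip.get_state()
plan(s,[.35,.168,.2],76); plan(s,[.492,-.2005,.13],83.5)
# groove from pictures: brightness along pin axis, pin top line z=.062 and core
for yaw in(7.5,):
  u=np.array([-np.sin(np.radians(yaw)),np.cos(np.radians(yaw)),0])
  for c in("scene","top"):
    d=np.load(f"/tmp/{c}.npy",allow_pickle=True).item(); w=cloud(d); g=cv2.cvtColor(d["image"],cv2.COLOR_RGB2GRAY)
    m=box(w,[.5,-.04,.045],[.56,.04,.075]); o=np.array([.523,0,.05])
    t=((w-o)@u)[m]*1000; h=w[...,2][m]*1000; gg=g[m]
    for k in range(-28,36,2):
        b=(t>=k)&(t<k+2)
        if b.sum(): print(c,k,b.sum(),"g",int(np.median(gg[b])),"zmax %.1f"%np.percentile(h[b],95), "xmid %.4f"%((w[...,0][m][b].min()+w[...,0][m][b].max())/2))
E
```

```text
pos [0.2084 0.536  0.2314] shift [-0.6633 -0.7291  0.0783] turn [ 2.000e-04  1.000e-04 -2.415e-01]
pos [0.2084 0.536  0.2314] shift [-1.328  -1.4591  0.2532] turn [ 2.000e-04  1.000e-04 -4.915e-01]
scene -24 6 g 215 zmax 60.5 xmid 0.5217
scene -22 6 g 255 zmax 60.1 xmid 0.5231
scene -20 8 g 254 zmax 60.7 xmid 0.5242
scene -18 6 g 255 zmax 60.4 xmid 0.5205
scene -16 7 g 255 zmax 61.1 xmid 0.5208
scene -14 8 g 254 zmax 59.2 xmid 0.5182
scene -12 7 g 250 zmax 61.2 xmid 0.5240
scene -10 7 g 255 zmax 62.0 xmid 0.5192
scene -8 5 g 255 zmax 61.3 xmid 0.5198
scene -6 10 g 251 zmax 59.4 xmid 0.5215
scene -4 19 g 247 zmax 61.3 xmid 0.5220
scene -2 6 g 147 zmax 56.5 xmid 0.5225
scene 0 4 g 121 zmax 54.4 xmid 0.5189
scene 2 1 g 204 zmax 55.2 xmid 0.5168
scene 4 4 g 231 zmax 60.1 xmid 0.5183
scene 6 6 g 246 zmax 60.7 xmid 0.5202
scene 8 8 g 255 zmax 61.9 xmid 0.5191
scene 10 7 g 255 zmax 61.3 xmid 0.5150
scene 12 8 g 255 zmax 61.3 xmid 0.5179
scene 14 5 g 255 zmax 60.6 xmid 0.5143
scene 16 9 g 255 zmax 62.0 xmid 0.5156
scene 18 7 g 255 zmax 60.9 xmid 0.5180
scene 20 8 g 255 zmax 60.4 xmid 0.5143

[... 652 characters left out ...]

top -2 10 g 217 zmax 61.7 xmid 0.5237
top 0 6 g 143 zmax 58.3 xmid 0.5241
top 2 6 g 126 zmax 57.8 xmid 0.5241
top 4 5 g 177 zmax 57.1 xmid 0.5225
top 6 6 g 238 zmax 61.6 xmid 0.5243
top 8 8 g 248 zmax 62.4 xmid 0.5219
top 10 9 g 249 zmax 61.4 xmid 0.5218
top 12 9 g 252 zmax 63.1 xmid 0.5201
top 14 9 g 246 zmax 61.5 xmid 0.5219
top 16 7 g 253 zmax 62.2 xmid 0.5242
top 18 9 g 251 zmax 63.2 xmid 0.5202
top 20 8 g 249 zmax 63.2 xmid 0.5201
top 22 8 g 250 zmax 62.9 xmid 0.5185
top 24 9 g 249 zmax 62.3 xmid 0.5198
top 26 10 g 249 zmax 62.2 xmid 0.5203
top 28 7 g 253 zmax 61.7 xmid 0.5226
top 30 8 g 252 zmax 62.3 xmid 0.5190
top 32 8 g 249 zmax 62.6 xmid 0.5190
top 34 8 g 249 zmax 61.7 xmid 0.5167
```

{"method": "carry_out", "body": {
  "delta_pos": [
    [-0.66,-0.73,0.05],
    [-0.66,-0.73,0.05],
    [-0.66,-0.73,0.05],
    [-0.66,-0.73,0.05],
    [-0.66,-0.73,0.05],
    [-0.66,-0.73,0.05],
    [-0.66,-0.73,0.05],
    [-0.66,-0.73,0.05],
    [-0.66,-0.73,0.05],
    [-0.66,-0.73,0.05]
  ],
  "turn": [
    [0,0,-0.25],
    [0,0,-0.25],
    [0,0,-0.25],
    [0,0,-0.25],
    [0,0,-0.25],
    [0,0,-0.25],
    [0,0,-0.25],
    [0,0,-0.25],
    [0,0,-0.25],
    [0,0,-0.25]
  ],
  "claw": [0,0,0,0,0,0,0,0,0,0],
  "force": 40
}}

```text
clock: 1.7
position: [0.349, 0.1674, 0.2115]
ee_rot: [0.0, 0.122, 0.993, 0.0]
contact_force: [0.4, -0.1, -0.5]
width: 0.0424
gripper_force: 0.0
```

```bash
python3 -c "
from h import *
from rig import manip
plan(manip.get_state(),[.492,-.2005,.13],83.5)"
```

```text
pos [0.349  0.1674 0.2115] shift [-0.5689 -0.8065  0.203 ] turn [ 0.0016  0.     -0.2486]
```

{"method": "carry_out", "body": {
  "delta_pos": [
    [-0.569,-0.8065,0.203],
    [-0.569,-0.8065,0.203],
    [-0.569,-0.8065,0.203],
    [-0.569,-0.8065,0.203],
    [-0.569,-0.8065,0.203],
    [-0.569,-0.8065,0.203],
    [-0.569,-0.8065,0.203],
    [-0.569,-0.8065,0.203],
    [-0.569,-0.8065,0.203],
    [-0.569,-0.8065,0.203],
    [-0.569,-0.8065,0.203],
    [-0.569,-0.8065,0.203]
  ],
  "turn": [
    [0,0,-0.25],
    [0,0,-0.25],
    [0,0,-0.25],
    [0,0,-0.25],
    [0,0,-0.25],
    [0,0,-0.25],
    [0,0,-0.25],
    [0,0,-0.25],
    [0,0,-0.25],
    [0,0,-0.25],
    [0,0,-0.25],
    [0,0,-0.25]
  ],
  "claw": [0,0,0,0,0,0,0,0,0,0,0,0]
}}

```text
clock: 2.9
position: [0.4927, -0.1969, 0.1304]
ee_rot: [-0.0, 0.053, 0.999, 0.0]
contact_force: [-0.3, 0.3, 0.5]
width: 0.0429
gripper_force: 0.0
```

```bash
python3 - <<'E'
from h import *
from rig import manip
s=manip.get_state();plan(s,[.492,-.2005,.043],83.5);print(s["contact_force"],s["qpos"])
d=manip.get_image("scene");cv2.imwrite("pics/s1.png",cv2.resize(d["image"][120:270,320:520,::-1],None,fx=4,fy=4,interpolation=cv2.INTER_CUBIC))
E
```

```text
pos [ 0.4927 -0.1969  0.1304] shift [ 0.0008 -0.0093  0.2185] turn [ 0.0018 -0.0008  0.0131]
[-0.27917063  0.32161331  0.50398436] [-5.11850770e-01  2.88189979e-01  1.75571413e+00  7.77390974e-04
  1.09841100e+00 -1.97641387e+00]
```

View pics/s1.png

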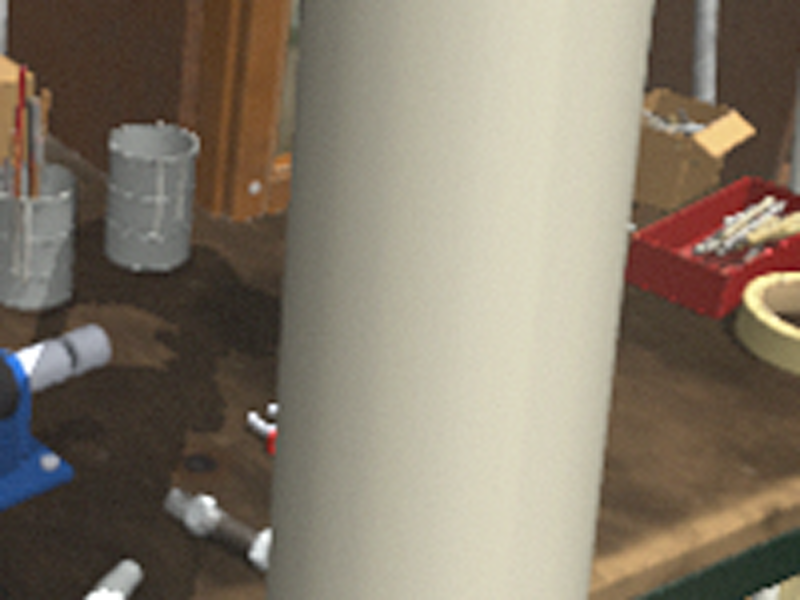

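The arm hides the clip in this view, and the pin with its groove shows at (70,350). I'll let it settle and check with the top camera.

{"method": "carry_out", "body": {
  "delta_pos": [
    [0,0,0],
    [0,0,0]
  ],
  "turn": [
    [0,0,0],
    [0,0,0]
  ],
  "claw": [0,0]
}}

```text
clock: 3.15
position: [0.493, -0.1984, 0.1306]
ee_rot: [0.0, 0.054, 0.999, -0.0]
contact_force: [0.2, -0.3, 0.1]
width: 0.0427
gripper_force: 0.0
```

```bash
python3 - <<'E'
from h import *
from rig import manip
s=manip.get_state();plan(s,[.492,-.2005,.043],83.5)
d=manip.get_image("top");cv2.imwrite("pics/t1.png",cv2.resize(d["image"][150:270,290:450,::-1],None,fx=5,fy=5,interpolation=cv2.INTER_CUBIC)[:600])
E
```

```text
pos [ 0.493  -0.1984  0.1306] shift [ 0.0021 -0.0054  0.2189] turn [-0.0002  0.0013  0.0106]
```

View pics/t1.png

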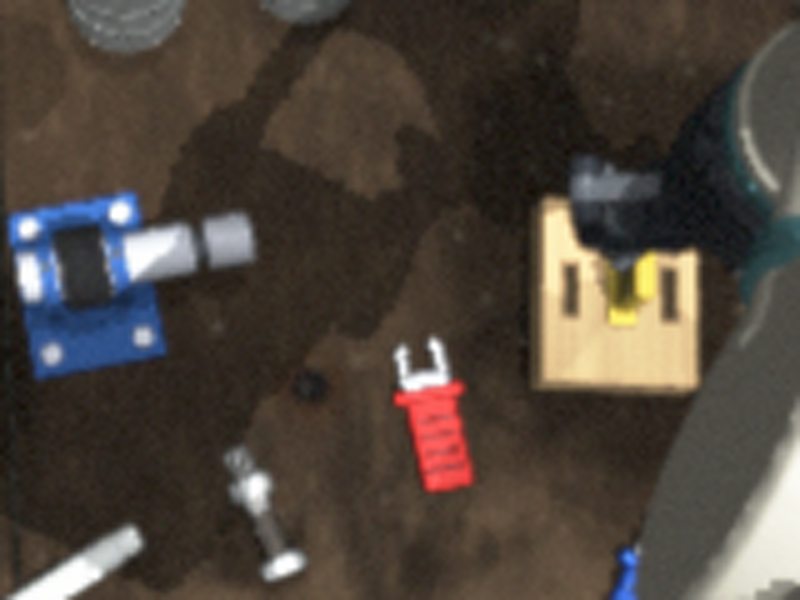

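The yellow clip is upright in the middle slot, at about (635,285). The red look-alike now lies flat at (435,430), though the gripper passed some 60 mm or more above it. I'll go down and grip.

{"method": "carry_out", "body": {
  "delta_pos": [
    [0.002,-0.004,0.1],
    [0.002,-0.004,0.15],
    [0.002,-0.004,0.2],
    [0.002,-0.004,0.219],
    [0.002,-0.004,0.219],
    [0.002,-0.004,0.219]
  ],
  "turn": [
    [0,0,0.01],
    [0,0,0.01],
    [0,0,0.01],
    [0,0,0.01],
    [0,0,0.01],
    [0,0,0.01]
  ],
  "claw": [0,0,0,0,0,0]
}}

```text
clock: 3.8
position: [0.4927, -0.2011, 0.0432]
ee_rot: [0.001, 0.057, 0.998, -0.0]
contact_force: [0.6, 0.5, -0.2]
width: 0.0428
gripper_force: 0.0
```

```bash
python3 - <<'E'
from h import *
from rig import manip
s=manip.get_state();plan(s,[.492,-.2005,.043],83.5);print(s["contact_force"])
E
```

```text
pos [ 0.4927 -0.2011  0.0432] shift [0.0019 0.0013 0.0005] turn [-0.0008  0.0024 -0.0015]
[ 0.62642371  0.47417223 -0.23138015]
```

{"method": "carry_out", "body": {
  "delta_pos": [
    [0,0,0],
    [0,0,0],
    [0,0,0],
    [0,0,0],
    [0,0,0],
    [0,0,0]
  ],
  "turn": [
    [0,0,0],
    [0,0,0],
    [0,0,0],
    [0,0,0],
    [0,0,0],
    [0,0,0]
  ],
  "claw": [0.4,0.65,1,1,1,1],
  "force": 25
}}

```text
clock: 4.4
position: [0.4926, -0.2011, 0.0433]
ee_rot: [0.001, 0.057, 0.998, -0.0]
contact_force: [-0.5, 1.3, 5.2]
width: 0.0092
gripper_force: 31.6
```

{"method": "carry_out", "body": {
  "delta_pos": [
    [0,0,0],
    [0,0,0]
  ],
  "turn": [
    [0,0,0],
    [0,0,0]
  ],
  "claw": [1,1],
  "force": 60
}}

```text
clock: 4.6
position: [0.4926, -0.2011, 0.0434]
ee_rot: [0.001, 0.057, 0.998, -0.0]
contact_force: [-1.1, 0.1, 6.0]
width: 0.0092
gripper_force: 60.4
```

{"method": "carry_out", "body": {
  "delta_pos": [
    [0,0,-0.025],
    [0,0,-0.05],
    [0,0,-0.075],
    [0,0,-0.125],
    [0,0,-0.2],
    [0,0,-0.25],
    [0,0,-0.25],
    [0,0,-0.25]
  ],
  "turn": [
    [0,0,0],
    [0,0,0],
    [0,0,0],
    [0,0,0],
    [0,0,0],
    [0,0,0],
    [0,0,0],
    [0,0,0]
  ],
  "claw": [1,1,1,1,1,1,1,1]
}}

```text
clock: 5.4
position: [0.492, -0.2007, 0.1428]
ee_rot: [0.0, 0.057, 0.998, -0.0]
contact_force: [0.1, 0.0, -0.5]
width: 0.0092
gripper_force: 59.5
```

```bash
python3 - <<'E'
from h import *
from rig import manip
s=manip.get_state();plan(s,[.523,.002,.135],97.5);print(s["contact_force"],s["width"])
d=manip.get_image("top");w=cloud(d)
# pin re-measure, free of arm? 
m=box(w,[.5,-.03,.056],[.56,.022,.068]);p=w[m];print(len(p))
if len(p)>30: print(rect(p),cv2.fitLine(p[:,:2].astype(np.float32),cv2.DIST_HUBER,0,.01,.01).ravel())
p=w[box(w,[.45,.02,.004],[.57,.1,.012])];print(rect(p))
h=cv2.cvtColor(d["image"],cv2.COLOR_RGB2HSV);b=(h[...,0]>100)&(h[...,0]<125)&(h[...,1]>150)&box(w,[.45,.0,.003],[.6,.12,.014]);print("blue",b.sum(),rect(w[b]))
print([ (q,manip.place_of("top",q)[:2]) for q in("pin_ref","clip_eye","clip_grip","fork")])
E
```

```text
pos [ 0.492  -0.2007  0.1428] shift [-0.0192  0.5124  0.0194] turn [-0.0006  0.0014 -0.4682]
[ 0.08790717  0.04103072 -0.50264539] 0.009237338773577238
129
[array([523.4,   0.6]), array([20.6, 43.3]), np.float64(6.7)] [ 1.4861433e-01 -9.8889524e-01  5.2334619e-01  1.6102185e-04]
[array([504.3,  58.1]), array([109.2,  65.7]), np.float64(7.1)]
blue 339 [array([516.3,  59.4]), array([83.2, 64. ]), np.float64(7.4)]
[('pin_ref', [{'point': [0.5243, 0.0123, 0.0518], 'score': 0.66}]), ('clip_eye', [{'point': [0.4677, -0.107, 0.0016], 'score': 0.69}, {'point': [0.3744, -0.2136, 0.0124], 'score': 0.66}]), ('clip_grip', [{'point': [0.4226, -0.1097, 0.0075], 'score': 0.75}, {'point': [0.4961, -0.2006, 0.0004], 'score': 0.57}]), ('fork', [{'point': [0.5145, 0.0568, 0.0006], 'score': 0.94}])]
```

{"method": "carry_out", "body": {
  "delta_pos": [
    [-0.0205,0.5124,0.0],
    [-0.0205,0.5124,0.0],
    [-0.0205,0.5124,0.0],
    [-0.0205,0.5124,0.0],
    [-0.0205,0.5124,0.0],
    [-0.0205,0.5124,0.0],
    [-0.0205,0.5124,0.04],
    [-0.0205,0.5124,0.04],
    [-0.0205,0.5124,0.04],
    [-0.0205,0.5124,0.04]
  ],
  "turn": [
    [0,0,-0.465],
    [0,0,-0.465],
    [0,0,-0.465],
    [0,0,-0.465],
    [0,0,-0.465],
    [0,0,-0.465],
    [0,0,-0.465],
    [0,0,-0.465],
    [0,0,-0.465],
    [0,0,-0.465]
  ],
  "claw": [1,1,1,1,1,1,1,1,1,1]
}}

```text
clock: 6.65
position: [0.5239, 0.0008, 0.1268]
ee_rot: [0.0, -0.064, 0.998, -0.0]
contact_force: [0.5, 0.3, -0.9]
width: 0.0091
gripper_force: 59.3
```

```bash
python3 - <<'E'
from h import *
from rig import manip
s=manip.get_state();plan(s,[.5235,.002,.1],97.3);print(s["contact_force"],s["width"])
for c in("scene","top"):
    d=manip.get_image(c);w=cloud(d);h=cv2.cvtColor(d["image"],cv2.COLOR_RGB2HSV)
    y=(h[...,0]>20)&(h[...,0]<35)&(h[...,1]>150)&box(w,[.48,-.05,.08],[.57,.05,.2])
    print(c,y.sum(), rect(w[y]) if y.sum()>5 else 0, (w[y].min(0),w[y].max(0)) if y.any() else 0)
    if c=="scene": cv2.imwrite("pics/s2.png",cv2.resize(d["image"][140:260,270:430,::-1],None,fx=5,fy=5,interpolation=cv2.INTER_CUBIC)[:600])
E
```

```text
pos [0.5239 0.0008 0.1268] shift [0.0006 0.0032 0.0671] turn [-0.0005  0.0009  0.0005]
[ 0.50586298  0.30910446 -0.9146207 ] 0.009133305315217449
scene 106 [array([520.8,   4.5]), array([34.3, 11.5]), np.float64(27.7)] (array([ 0.50619889, -0.00783727,  0.10880498]), array([0.53865196, 0.00855795, 0.16660184]))
top 10 [array([511.7,   1.2]), array([1.3, 6.7]), np.float64(3.0)] (array([ 0.51101845, -0.00213445,  0.11687934]), array([0.51259118, 0.00456977, 0.13649571]))
```

View pics/s2.png

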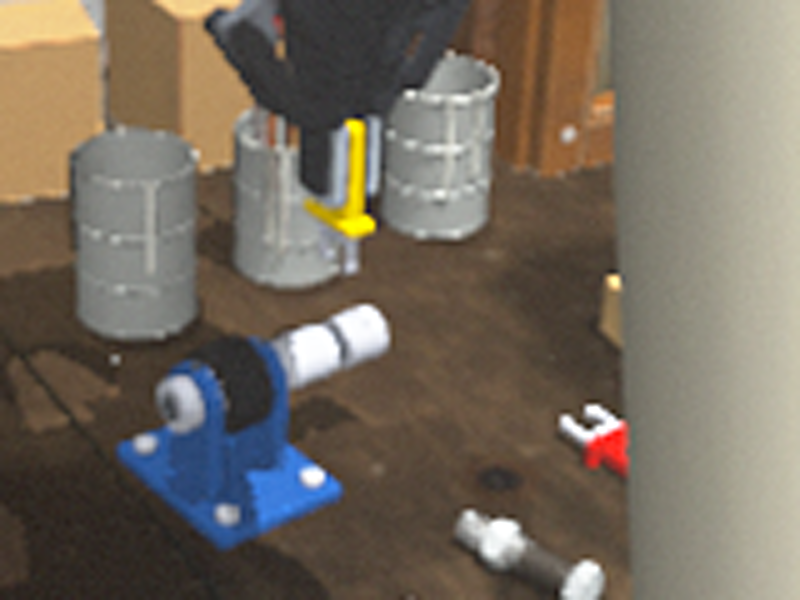

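The clip hangs straight at (350,200) above the pin, whose groove shows at (340,345). I'll go down near contact and then feel lightly.

{"method": "carry_out", "body": {
  "delta_pos": [
    [0,0.002,0.04],
    [0,0.002,0.065],
    [0,0.002,0.073],
    [0,0.002,0.073],
    [0,0.002,0.073]
  ],
  "turn": [
    [0,0,0],
    [0,0,0],
    [0,0,0],
    [0,0,0],
    [0,0,0]
  ],
  "claw": [1,1,1,1,1]
}}

```text
clock: 7.25
position: [0.5239, 0.0026, 0.0976]
ee_rot: [0.0, -0.065, 0.998, -0.0]
contact_force: [0.8, -0.6, -0.5]
width: 0.0093
gripper_force: 59.3
```

{"method": "carry_out", "body": {
  "delta_pos": [
    [0,0,0.0025],
    [0,0,0.005],
    [0,0,0.0075],
    [0,0,0.0075]
  ],
  "turn": [
    [0,0,0],
    [0,0,0],
    [0,0,0],
    [0,0,0]
  ],
  "claw": [1,1,1,1]
}}

```text
clock: 7.65
position: [0.5234, 0.0027, 0.0943]
ee_rot: [-0.0, -0.065, 0.998, 0.0]
contact_force: [-0.8, 1.4, -1.3]
width: 0.0094
gripper_force: 59.3
```

{"method": "carry_out", "body": {
  "delta_pos": [
    [0,0,0.0025],
    [0,0,0.0025]
  ],
  "turn": [
    [0,0,0],
    [0,0,0]
  ],
  "claw": [1,1]
}}

```text
clock: 7.85
position: [0.5234, 0.0027, 0.0932]
ee_rot: [-0.0, -0.065, 0.998, 0.0]
contact_force: [-0.3, -0.2, -0.2]
width: 0.0094
gripper_force: 59.3
```

{"method": "carry_out", "body": {
  "delta_pos": [
    [0,0,0.0025],
    [0,0,0.0025]
  ],
  "turn": [
    [0,0,0],
    [0,0,0]
  ],
  "claw": [1,1]
}}

```text
clock: 8.05
position: [0.5234, 0.0027, 0.0922]
ee_rot: [-0.0, -0.065, 0.998, 0.0]
contact_force: [0.2, 0.9, -1.8]
width: 0.0092
gripper_force: 59.3
```

{"method": "carry_out", "body": {
  "delta_pos": [
    [0,0,0.0025],
    [0,0,0.0025]
  ],
  "turn": [
    [0,0,0],
    [0,0,0]
  ],
  "claw": [1,1]
}}

```text
clock: 8.25
position: [0.5234, 0.0027, 0.0912]
ee_rot: [-0.0, -0.065, 0.998, 0.0]
contact_force: [1.0, -0.3, -1.3]
width: 0.0095
gripper_force: 59.3
```

{"method": "carry_out", "body": {
  "delta_pos": [
    [0,0,0.0025],
    [0,0,0.0025]
  ],
  "turn": [
    [0,0,0],
    [0,0,0]
  ],
  "claw": [1,1]
}}

```text
clock: 8.45
position: [0.5234, 0.0027, 0.0902]
ee_rot: [-0.0, -0.065, 0.998, 0.0]
contact_force: [-0.4, 0.1, -0.5]
width: 0.0094
gripper_force: 59.3
```

{"method": "carry_out", "body": {
  "delta_pos": [
    [0,0,0.0025],
    [0,0,0.0025]
  ],
  "turn": [
    [0,0,0],
    [0,0,0]
  ],
  "claw": [1,1]
}}

```text
clock: 8.65
position: [0.5234, 0.0027, 0.0892]
ee_rot: [-0.0, -0.065, 0.998, 0.0]
contact_force: [0.2, -0.4, -0.5]
width: 0.009
gripper_force: 59.3
```

No contact down to 5 mm below the beside-groove stop height, so the prongs are between the groove walls. I'll feel for both walls to centre the clip.

{"method": "carry_out", "body": {
  "delta_pos": [
    [0,0.0025,0],
    [0,0.0025,0]
  ],
  "turn": [
    [0,0,0],
    [0,0,0]
  ],
  "claw": [1,1]
}}

```text
clock: 8.85
position: [0.5234, 0.0035, 0.0893]
ee_rot: [0.0, -0.065, 0.998, -0.0]
contact_force: [0.4, -1.4, -1.4]
width: 0.0094
gripper_force: 59.3
```

{"method": "carry_out", "body": {
  "delta_pos": [
    [0,-0.005,0],
    [0,-0.005,0]
  ],
  "turn": [
    [0,0,0],
    [0,0,0]
  ],
  "claw": [1,1]
}}

```text
clock: 9.05
position: [0.5237, 0.0016, 0.0893]
ee_rot: [0.0, -0.065, 0.998, 0.0]
contact_force: [0.5, -0.5, -1.2]
width: 0.0094
gripper_force: 59.3
```

{"method": "carry_out", "body": {
  "delta_pos": [
    [0,-0.002,0],
    [0,-0.002,0],
    [0,-0.002,0]
  ],
  "turn": [
    [0,0,0],
    [0,0,0],
    [0,0,0]
  ],
  "claw": [1,1,1]
}}

```text
clock: 9.35
position: [0.5237, 0.0013, 0.0893]
ee_rot: [0.0, -0.064, 0.998, 0.0]
contact_force: [-0.1, 2.4, 0.2]
width: 0.0093
gripper_force: 59.3
```

{"method": "carry_out", "body": {
  "delta_pos": [
    [0,-0.002,0],
    [0,-0.002,0],
    [0,-0.002,0]
  ],
  "turn": [
    [0,0,0],
    [0,0,0],
    [0,0,0]
  ],
  "claw": [1,1,1]
}}

```text
clock: 9.65
position: [0.5237, 0.0011, 0.0893]
ee_rot: [-0.0, -0.064, 0.998, 0.001]
contact_force: [-0.4, 6.0, -0.3]
width: 0.0092
gripper_force: 59.3
```

The −y wall is at about y = 0.0014 and the +y wall at about 0.0035, so I'll centre at about 0.0025 and press down in steps.

{"method": "carry_out", "body": {
  "delta_pos": [
    [0,0.006,0],
    [0,0.006,0],
    [0,0.006,0.0025],
    [0,0.006,0.0025]
  ],
  "turn": [
    [0,0,0],
    [0,0,0],
    [0,0,0],
    [0,0,0]
  ],
  "claw": [1,1,1,1]
}}

```text
clock: 10.05
position: [0.524, 0.0019, 0.0884]
ee_rot: [0.0, -0.065, 0.998, -0.0]
contact_force: [0.3, -0.4, -0.7]
width: 0.009
gripper_force: 59.4
```

{"method": "carry_out", "body": {
  "delta_pos": [
    [0,0,0.0025],
    [0,0,0.0025],
    [0,0,0.0025]
  ],
  "turn": [
    [0,0,0],
    [0,0,0],
    [0,0,0]
  ],
  "claw": [1,1,1]
}}

```text
clock: 10.35
position: [0.524, 0.0021, 0.0876]
ee_rot: [0.001, -0.065, 0.998, -0.0]
contact_force: [0.4, -1.2, 2.2]
width: 0.0096
gripper_force: 59.8
```

{"method": "carry_out", "body": {
  "delta_pos": [
    [0,0,0.0025],
    [0,0,0.0025],
    [0,0,0.0025]
  ],
  "turn": [
    [0,0,0],
    [0,0,0],
    [0,0,0]
  ],
  "claw": [1,1,1]
}}

```text
clock: 10.65
position: [0.5239, 0.0024, 0.0866]
ee_rot: [0.0, -0.065, 0.998, -0.0]
contact_force: [1.4, 0.0, 4.2]
width: 0.0093
gripper_force: 60.0
```

{"method": "carry_out", "body": {
  "delta_pos": [
    [0,0,0.0025],
    [0,0,0.0025],
    [0,0,0.0025]
  ],
  "turn": [
    [0,0,0],
    [0,0,0],
    [0,0,0]
  ],
  "claw": [1,1,1]
}}

```text
clock: 10.95
position: [0.5237, 0.0026, 0.0852]
ee_rot: [0.0, -0.065, 0.998, 0.0]
contact_force: [1.2, -0.7, 2.2]
width: 0.0095
gripper_force: 60.0
```

{"method": "carry_out", "body": {
  "delta_pos": [
    [0,0,0.0025],
    [0,0,0.0025],
    [0,0,0.0025]
  ],
  "turn": [
    [0,0,0],
    [0,0,0],
    [0,0,0]
  ],
  "claw": [1,1,1]
}}

```text
clock: 11.25
position: [0.5235, 0.0026, 0.084]
ee_rot: [-0.0, -0.065, 0.998, 0.0]
contact_force: [1.1, -0.7, 0.4]
width: 0.0091
gripper_force: 59.8
```

{"method": "carry_out", "body": {
  "delta_pos": [
    [0,0,0.0025],
    [0,0,0.005],
    [0,0,0.0075],
    [0,0,0.0075]
  ],
  "turn": [
    [0,0,0],
    [0,0,0],
    [0,0,0],
    [0,0,0]
  ],
  "claw": [1,1,1,1]
}}

```text
clock: 11.65
position: [0.5235, 0.0025, 0.081]
ee_rot: [-0.0, -0.065, 0.998, 0.0]
contact_force: [2.8, -0.4, -0.3]
width: 0.0096
gripper_force: 59.5
```

{"method": "carry_out", "body": {
  "delta_pos": [
    [0,0,0.0025],
    [0,0,0.005],
    [0,0,0.005]
  ],
  "turn": [
    [0,0,0],
    [0,0,0],
    [0,0,0]
  ],
  "claw": [1,1,1]
}}

```text
clock: 11.95
position: [0.5231, 0.0025, 0.0786]
ee_rot: [-0.0, -0.065, 0.998, 0.0]
contact_force: [2.8, 0.2, -5.2]
width: 0.0092
gripper_force: 58.5
```

The clip is now pulling the tool down, which is the snap. I'll go to the seat.

{"method": "carry_out", "body": {
  "delta_pos": [
    [0,0,0.0025],
    [0,0,0.0025],
    [0,0,0.0025]
  ],
  "turn": [
    [0,0,0],
    [0,0,0],
    [0,0,0]
  ],
  "claw": [1,1,1]
}}

```text
clock: 12.25
position: [0.5231, 0.0025, 0.0779]
ee_rot: [-0.001, -0.065, 0.998, 0.0]
contact_force: [1.7, -0.3, -3.2]
width: 0.0094
gripper_force: 58.9
```

{"method": "carry_out", "body": {
  "delta_pos": [
    [-0.001,0,0.0025],
    [-0.001,0,0.0025],
    [-0.001,0,0.0025]
  ],
  "turn": [
    [0,0,0],
    [0,0,0],
    [0,0,0]
  ],
  "claw": [1,1,1]
}}

```text
clock: 12.55
position: [0.5236, 0.0026, 0.0773]
ee_rot: [-0.0, -0.065, 0.998, 0.0]
contact_force: [0.4, 1.1, -0.4]
width: 0.0095
gripper_force: 59.5
```

{"method": "carry_out", "body": {
  "delta_pos": [
    [0,0,0.0025],
    [0,0,0.0025],
    [0,0,0.0025]
  ],
  "turn": [
    [0,0,0],
    [0,0,0],
    [0,0,0]
  ],
  "claw": [1,1,1]
}}

```text
clock: 12.85
position: [0.5236, 0.0026, 0.077]
ee_rot: [-0.0, -0.065, 0.998, 0.0]
contact_force: [-1.3, -0.3, 4.3]
width: 0.0091
gripper_force: 60.5
```

{"method": "carry_out", "body": {
  "delta_pos": [
    [0,0,0.0025],
    [0,0,0.0025],
    [0,0,0.0025]
  ],
  "turn": [
    [0,0,0],
    [0,0,0],
    [0,0,0]
  ],
  "claw": [1,1,1]
}}

```text
clock: 13.15
position: [0.5236, 0.0026, 0.0768]
ee_rot: [0.0, -0.065, 0.998, -0.0]
contact_force: [-2.1, 0.0, 11.3]
width: 0.0093
gripper_force: 61.4
```

It stops firmly at the expected seat height (11 N). I'll do a light upward tug check, go back to neutral, and release.

{"method": "carry_out", "body": {
  "delta_pos": [
    [0,0,-0.005],
    [0,0,-0.0075],
    [0,0,-0.0075]
  ],
  "turn": [
    [0,0,0],
    [0,0,0],
    [0,0,0]
  ],
  "claw": [1,1,1]
}}

```text
clock: 13.45
position: [0.5236, 0.0026, 0.0779]
ee_rot: [-0.0, -0.065, 0.998, 0.0]
contact_force: [1.5, -0.7, -2.9]
width: 0.0089
gripper_force: 58.9
```

{"method": "carry_out", "body": {
  "delta_pos": [
    [0,0,0.003],
    [0,0,0.003],
    [0,0,0.003]
  ],
  "turn": [
    [0,0,0],
    [0,0,0],
    [0,0,0]
  ],
  "claw": [1,1,1]
}}

```text
clock: 13.75
position: [0.5238, 0.0025, 0.0772]
ee_rot: [-0.0, -0.065, 0.998, 0.0]
contact_force: [-0.4, -0.3, 1.0]
width: 0.0094
gripper_force: 59.9
```

{"method": "carry_out", "body": {
  "delta_pos": [
    [0,0,0],
    [0,0,0],
    [0,0,0],
    [0,0,0]
  ],
  "turn": [
    [0,0,0],
    [0,0,0],
    [0,0,0],
    [0,0,0]
  ],
  "claw": [0.6,0.3,0.2,0.2]
}}

```text
clock: 14.15
position: [0.5239, 0.0025, 0.077]
ee_rot: [-0.0, -0.065, 0.998, 0.0]
contact_force: [-0.1, 0.7, -0.0]
width: 0.0345
gripper_force: 0.0
```

{"method": "carry_out", "body": {
  "delta_pos": [
    [0,0,-0.03],
    [0,0,-0.08],
    [0,0,-0.16],
    [0,0,-0.26],
    [0,-0.3,-0.35],
    [0,-0.4,-0.35],
    [0,-0.5,-0.35],
    [0,-0.5,-0.35],
    [0,-0.5,-0.35]
  ],
  "turn": [
    [0,0,0],
    [0,0,0],
    [0,0,0],
    [0,0,0],
    [0,0,0],
    [0,0,0],
    [0,0,0],
    [0,0,0],
    [0,0,0]
  ],
  "claw": [0.2,0.2,0.2,0.2,0.2,0.2,0.2,0.2,0.2]
}}

```text
clock: 15.05
position: [0.551, -0.2022, 0.2187]
ee_rot: [0.002, -0.062, 0.998, -0.003]
contact_force: [-1.7, 0.8, 0.5]
width: 0.0341
gripper_force: 0.0
```

```bash
python3 - <<'E'
from h import *
from rig import manip
for c in("scene","top"):
    d=manip.get_image(c);w=cloud(d);h=cv2.cvtColor(d["image"],cv2.COLOR_RGB2HSV)
    y=(h[...,0]>20)&(h[...,0]<35)&(h[...,1]>150)&box(w,[.48,-.05,.05],[.57,.05,.2])
    print(c,y.sum(),np.round(w[y].min(0),4),np.round(w[y].max(0),4), np.round(np.median(w[y],0),4))
    if c=="scene": cv2.imwrite("pics/s3.png",cv2.resize(d["image"][140:260,270:430,::-1],None,fx=5,fy=5,interpolation=cv2.INTER_CUBIC))
print(manip.get_state()["contact_force"])
E
```

```text
scene 206 [ 0.5061 -0.0051  0.0585] [0.5384 0.0112 0.1142] [0.5172 0.005  0.0889]
top 67 [ 0.5073 -0.0037  0.0672] [0.539  0.011  0.1161] [0.519  0.0037 0.1118]
[-0.11563647 -0.24501892  0.36836514]
```

View pics/s3.png

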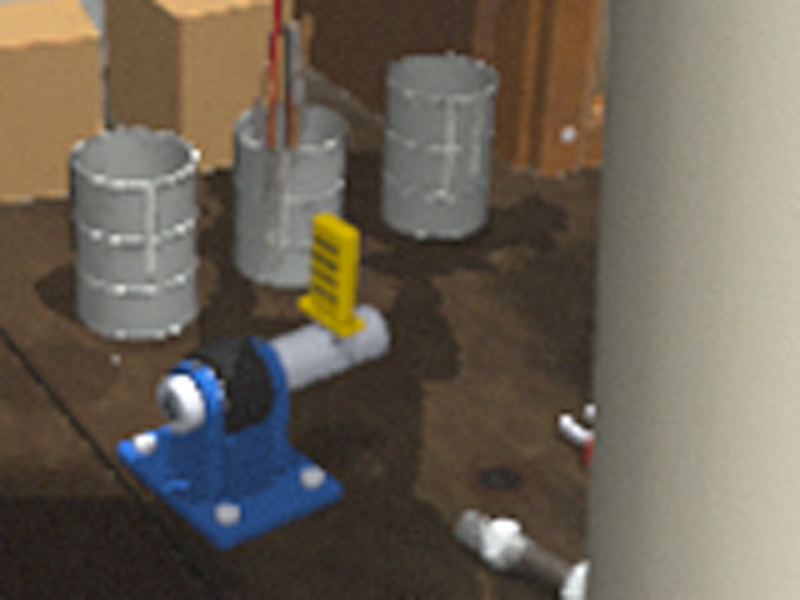

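The clip sits upright in the groove at about (335,280), with the collar on the pin and its top at about 0.114 m, which is the home height. I'll hand in.

```bash
python3 -c "
from rig import manip
print(manip.sign_off())"
```

```text
the job is handed in; nothing more can be done
None
```

The yellow clip is snapped fully home in the pin's groove and released, with at most about 11 N read while pressing, and the job was handed in at about 15 s; the red look-alike clip toppled during my approach, though I measured no contact with it.

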